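# Hold back the belt tensioner of the loaded station

## Task

A belt is to be fitted at the station of the twin tensioner fixture that has the idler block (the one with a roller) in its seat, not at the one with the plain blanking block. Push that station's sprung tensioner arm back by its post, away from the robot, past the click of its ratchet pawl and on until the arm stands clear of the pawl, without forcing it against its end stop, and finish while still holding it compressed there: do not let go. Leave the other arm, the two blocks and everything round the fixture as they are.

Things in the scene. Friction and masses are not known exactly. Their poses are not given: they have to be found in the camera images.
- fixture: fixed aluminium base plate, 176 x 292 x 10 mm (along its x and y), screwed to the desk. It carries two identical tensioner stations side by side, left (+y) and right (-y). Origin on the desk surface under the plate; z up; its +x points away from the robot (turned by up to 0.35 rad) and +y to the left. Its position and yaw vary
- idler_block: loose idler block: 36 x 36 mm aluminium base 16 mm high with a black flanged roller of 28 mm diameter on top, 36 mm high in all; origin at the centre of its underside, z up. It lies in one of the two square seats and marks the station to work on
- idler_center (a point): centre of the idler block, 18 mm above its underside
- blank_block: loose plain aluminium blanking block without roller, 36 x 36 x 34 mm, in the other seat; origin at the centre of its underside
- blank_center (a point): point on the axis of the blanking block, 18 mm above its underside
- screwdriver: bystander: small screwdriver with red handle, 160 mm, lying in front of the fixture
- pliers: bystander: pliers with yellow grips, 102 mm, lying at the left of the fixture
- masking_tape: bystander: roll of masking tape, 104 mm across, 25 mm high, at the right of the fixture
- solder_reel: bystander: solder reel, 55 mm across, 35 mm high, to the right of the masking tape
- seat_left (a point): centre of the floor of the left station's seat, a 39 mm square pocket with a 6 mm high rim, on top of the plate, 10 mm above the desk; at (60, 92) mm in the fixture's x, y
- hinge_left (a point): point on the vertical hinge axis of the left station's tensioner arm, 74 mm above the desk (the height of the post point); at (-20, 30) mm in the fixture's x, y
- post_left (a point): grip point of the left arm, 74 mm above the desk on the axis of an upright steel post of 14 mm diameter, 85 mm from the hinge axis, bare from 45 to 94 mm above the desk. Below it are a black roller of 22 mm diameter (down to 29 mm) and the steel arm, 18 mm wide (down to 20 mm). Nothing else on the fixture is higher than 46 mm
- lever_left: the left station's tensioner arm with ratchet tooth, roller and post; origin on the hinge axis at desk height; turns with joint tensioner_left. At joint value v the post stands at hinge + 85 mm * (sin(v - 0.35), cos(v - 0.35)) in the fixture's x, y. The spring pushes back at the post with about 5 N at 0 and 11 N at 0.8
- tensioner_left (a joint): swing of the left arm, rad: 0 = sprung rest, the arm pointing to the fixture's +y and leaning 0.35 rad toward its -x (the robot); grows as the post is pushed away from the robot (clockwise from above). The pawl clicks in behind the tooth between 0.5 and 0.6; let go then, the arm rests on the pawl at about 0.56. Over 0.68 = compressed, clear of the pawl; end stop at 0.92
- pawl_left (a joint): slide of the left station's sprung pawl bar along the fixture's +x, m: 0 = nose at the hub; the tooth lifts it to about 0.005 while the arm passes 0.15 to 0.5 rad (adding up to 5 N at the post); back to 0 after the click
- seat_right (a point): centre of the floor of the right station's seat, a 39 mm square pocket with a 6 mm high rim, on top of the plate, 10 mm above the desk; at (60, -43) mm in the fixture's x, y
- hinge_right (a point): point on the vertical hinge axis of the right station's tensioner arm, 74 mm above the desk (the height of the post point); at (-20, -105) mm in the fixture's x, y
- post_right (a point): grip point of the right arm, 74 mm above the desk on the axis of an upright steel post of 14 mm diameter, 85 mm from the hinge axis, bare from 45 to 94 mm above the desk. Below it are a black roller of 22 mm diameter (down to 29 mm) and the steel arm, 18 mm wide (down to 20 mm). Nothing else on the fixture is higher than 46 mm
- lever_right: the right station's tensioner arm with ratchet tooth, roller and post; origin on the hinge axis at desk height; turns with joint tensioner_right. At joint value v the post stands at hinge + 85 mm * (sin(v - 0.35), cos(v - 0.35)) in the fixture's x, y. The spring pushes back at the post with about 5 N at 0 and 11 N at 0.8
- tensioner_right (a joint): swing of the right arm, rad: 0 = sprung rest, the arm pointing to the fixture's +y and leaning 0.35 rad toward its -x (the robot); grows as the post is pushed away from the robot (clockwise from above). The pawl clicks in behind the tooth between 0.5 and 0.6; let go then, the arm rests on the pawl at about 0.56. Over 0.68 = compressed, clear of the pawl; end stop at 0.92
- pawl_right (a joint): slide of the right station's sprung pawl bar along the fixture's +x, m: 0 = nose at the hub; the tooth lifts it to about 0.005 while the arm passes 0.15 to 0.5 rad (adding up to 5 N at the post); back to 0 after the click
Mind the look-alikes: they are no part of the job. Leave any turquoise look-alike of the idler_block alone.

How it is judged (in metres and radians):
At the end, for the whole second after the job is handed in: arm of the idler block's station still and beyond 0.68 rad (the pawl alone leaves it at 0.56), its pawl dropped (under 1.5 mm), the robot pressing on it with over 3 N; other arm at rest (under 0.1 rad); both blocks level in their seats, within 6 mm of centre (angle between each of idler_center, blank_center's own z axis and vertical below 0.1 rad and ((horizontal distance between idler_center and seat_left below 0.006 m and horizontal distance between blank_center and seat_right below 0.006 m and value of joint tensioner_left above 0.68 rad and value of joint pawl_left below 0.0015 m and value of joint tensioner_right below 0.1 rad and contact force between any of the fingers, the arm and lever_left above 3 N and velocity of joint tensioner_left between -0.1 and 0.1 rad/s) or (horizontal distance between idler_center and seat_right below 0.006 m and horizontal distance between blank_center and seat_left below 0.006 m and value of joint tensioner_right above 0.68 rad and value of joint pawl_right below 0.0015 m and value of joint tensioner_left below 0.1 rad and contact force between any of the fingers, the arm and lever_right above 3 N and velocity of joint tensioner_right between -0.1 and 0.1 rad/s))); the arm keeps its last pose, push and grip.
It fails at once if the arm of the station with the blanking block is pushed (beyond 0.25 rad) ((horizontal distance between blank_center and seat_left below 0.03 m and value of joint tensioner_left above 0.25 rad) or (horizontal distance between blank_center and seat_right below 0.03 m and value of joint tensioner_right above 0.25 rad)).
It fails at once if the arm is forced against its end stop (more than 50 N on the arm at its end stop) ((value of joint tensioner_left above 0.9 rad and contact force between anything else and lever_left above 50 N) or (value of joint tensioner_right above 0.9 rad and contact force between anything else and lever_right above 50 N)).
It fails at once if a block is lifted or knocked out of its seat (more than 15 mm from where it was) (distance of any of idler_center, blank_center from where it was at the start of the episode above 0.015 m).
It fails at once if a thing round the fixture is moved by more than 20 mm (distance of any of screwdriver, pliers, masking_tape, solder_reel from where it was at the start of the episode above 0.02 m).
It also fails if it takes over 32 s, if anything falls off the work surface, if the arm or the gripper's body presses on something with over 40 N, if the wrist force passes 120 N, or if a joint passes its speed limit or range.

## Robot

A 6-joint arm with a two-finger parallel gripper is mounted at the origin on a cart in front of the work surface, level with it; the furniture and walls round the work are solid. World frame = base frame: x ahead of the robot, y to its left, z up, the work surface at z = 0. Lengths are in mm, angles in degrees, forces in N, time in s.
With the tool pointing down it reaches from about 350 to 850 mm from the base axis. Payload 8.1 kg.
Tool frame: the origin (TCP) lies on the front face of the gripper's body, between the roots of the fingers; the fingertips stand r.finger_overhang ahead of it and the grasp point (between the pads) lies 54 mm ahead of it (r.finger_overhang is the distance from the TCP to the fingertips, in mm); y points along the fingers, z is the direction in which the jaws open and shut, and the axes are right-handed (so a half turn about y gives the same grasp; the last joint's range is limited). The gripper opens to 85 mm and grips with 20 to 120 N. Pads are 22 mm wide; open, the fingers measure 114 mm over their backs; the gripper's body (76 mm by 85 mm) begins 54 mm behind the grasp point. The pads swing forward as they close: fully open they stand 13 mm farther back than shut.
Start: joints at [-74.565, 7.471, 85.268, -0, 87.261, -4.893], TCP at [208.462, -562.627, 303.892] pointing down, gripper open.
Joint ranges: [-169.43, 169.43], [-51.17, 129.36], [1.28, 143.12], [-76.62, 256.62], [0, 156.53], [-152.29, 152.29]. Speed limits (degrees/s): [136.94, 136.94, 159.86, 180, 180, 180].

## Interface

Orientations are given as [roll, pitch, yaw] about the fixed x, y, z axes, in that order (R = Rz(yaw) Ry(pitch) Rx(roll)).
In Python, from bench import r gives the robot as it stands. The module is installed in compiled form; this text tells all that it offers.
- The arm moves only by the tool arm_command, never from a script. Its argument "increments" is a list of rows, each a list of 6 numbers: the shift along the tool's x, y, z in m, then the turn, a rotation vector about the tool's x, y, z in rad. In form: [[tx, ty, tz, wx, wy, wz], ...]. A call has exactly 10 rows; each row is the pose to reach, as a shift and turn from the pose commanded when the call began, along the tool's axes at that moment; what a row does not reach only later rows make up. A row lasts 1/8 s, in which the tool goes at most 62.5 mm and 10.7 degrees, less where a joint would pass 70% of its speed; a pose out of reach is approached as far as the arm can. A call with a gripper value outside its range is refused whole. "jaw" is the gripper's target within -1 to 1 (shut at 1, half-way at 0, fully open at -1), set as the call begins (left out, the last holds). The fingers move at their own pace and stop on an object; "force" is the grip in N (left out, the last holds). Time passes only in rows, so rows that repeat a pose let the fingers close, or fill a call up. It gives the time, the measured TCP pose, the force and the opening at its end, in the units of the state.
- r.sense(): the state, without advancing time (a new reading comes with each control period).
- r.snapshot(name): name is "scene" or "top" or "wrist"; returns the picture (420x560x3 uint8, red, green, blue); there is no depth.
- r.camera_model(name): a dict with "intrinsics" (3x3 intrinsics, pixels), "distortion" ([k1, k2, p1, p2, k3] as OpenCV has them; the pictures are not rectified), "cam_to_world" (4x4, takes a point from camera to world coordinates). Camera axes: x right, y down, z forward; pixel columns grow to the right and rows downward; lengths in mm; the calibration is good to about 2 mm. A picture is of the moment at which its call begins: read the wrist's pose just before it. camera_model takes no time and is no camera call; for the wrist camera it gives the pose at the moment of the call.
- r.hand_in(): hands the job in, once; it reports no verdict.
Trained networks look in the newest picture that a camera, given by its name, has taken for a name from the list of things; names that differ only in an ending like _2 or _b are one class to them, and where a whole thing is asked for, a point or a joint stands for the part that bears it (a point fixed in the world has none). Each returns a list of dicts, best first, with "conf" (0 to 1); they miss things now and then, are a little off and sometimes report something else, mostly with a low value. They report only what shows in the picture. A call takes as long as a camera call. They do not tell look-alikes from the thing itself.
- r.trace(camera, target): "mask" (420x560 bool, what is visible of it) and "position" ([column, row] in pixels, amid what is visible of it).
- r.spot_point(camera, target): "position" ([column, row] in pixels: a listed point, or the origin of a listed thing).
The state is a dict: "time": time; "joint_pos": joint angles; "qd": joint speeds; "joint_efforts": joint torques, N m; "tool_pos": TCP position; "tcp_rot": TCP orientation; "ft_force": force on the tool from outside, world axes, zero at the start; "wrist_torque": the same for the moment, N m; "finger_gap": finger opening in mm.
Only numpy, scipy, OpenCV 4.12 (cv2) and the standard library are available. Lean on these libraries where they do the work, as an engineer would, in place of code of your own. Each camera call takes 0.05 s, during which the arm holds its last target.

## Working session

There is one attempt and no reset: what is moved stays moved. The work goes in short steps, Python scripts to look and compute and a tool call to move; the robot and the scene stay as the last step left them, time stands still between calls to the robot, and variables do not carry over. Pictures are saved under pics/ and viewed, and the job is handed in when it is done.

Besides the shell and the picture viewer there is one more tool, called after ">>>" by a JSON object that holds its "api" and its "payload", one argument or row to a line. arm_command: Moves the arm, as the interface text tells. Its arguments: {"type":"object","properties":{"increments":{"type":"array","items":{"type":"array","items":{"type":"number"}}},"jaw":{"type":"number"},"force":{"type":"number"}},"required":["increments"]}

```bash
mkdir -p pics; python3 - <<'E'
from bench import r
import cv2
s=r.sense();print(s, r.finger_overhang)
for n in("scene","top"):
    im=r.snapshot(n);cv2.imwrite(f"pics/{n}0.png",im[:,:,::-1])
    for t in("fixture","idler_block","blank_block","idler_center","blank_center","post_left","post_right","hinge_left","hinge_right","seat_left","seat_right"):
        print(n,t,[(round(d["conf"],2),[round(float(x),1) for x in d["position"]]) for d in r.spot_point(n,t)[:3]])
    c=r.camera_model(n);print(c)
print(r.sense()["time"])
E
```

```text
{'time': 0.0, 'joint_pos': array([-7.45647930e+01,  7.51665928e+00,  8.53323056e+01, -1.22897080e-03,
        8.72629086e+01, -4.89214119e+00]), 'qd': array([-0.02193074,  0.04138898,  0.04337488,  0.08352525,  0.03608427,
        0.0186008 ]), 'joint_efforts': array([ 2.61874535e-03, -5.69392526e+01, -5.00553310e+01, -1.04066062e-04,
        1.45515052e-02,  2.10682578e-05]), 'tool_pos': array([ 208.33570374, -562.19640945,  302.79914485]), 'tcp_rot': array([-9.01115706e+01,  8.31761377e-03, -1.59672600e+02]), 'ft_force': array([-0.4271483 ,  0.00257953,  0.92645105]), 'wrist_torque': array([0.05647941, 0.02989391, 0.02089894]), 'finger_gap': 85.71337702837266} 72.6
scene fixture [(0.68, [276.5, 248.8]), (0.46, [276.7, 258.2]), (0.36, [273.5, 229.3])]
scene idler_block [(0.84, [379.9, 229.3]), (0.77, [205.0, 228.9]), (0.6, [274.1, 222.4])]
scene blank_block [(0.95, [231.5, 254.0])]
scene idler_center [(0.72, [274.5, 219.0]), (0.69, [228.8, 244.8]), (0.54, [205.1, 225.5])]
scene blank_center [(0.62, [229.5, 242.2])]
scene post_left [(0.81, [257.8, 254.2])]
scene post_right [(0.75, [2
[... 1344 characters left out ...]
)]
top seat_left [(0.7, [228.3, 208.3])]
top seat_right [(0.62, [272.9, 200.7])]
{'intrinsics': array([[437.70761472,   0.        , 279.6644243 ],
       [  0.        , 437.70761472, 207.78448601],
       [  0.        ,   0.        ,   1.        ]]), 'distortion': array([-0.08019167,  0.        ,  0.        ,  0.        ,  0.        ]), 'cam_to_world': array([[-1.59167646e-02, -9.75075086e-01,  2.21303485e-01,
         3.31690169e+02],
       [-9.99857422e-01,  1.42736442e-02, -9.02209192e-03,
        -6.21557274e+01],
       [ 5.63840987e-03, -2.21415534e-01, -9.75163253e-01,
         1.15678678e+03],
       [ 0.00000000e+00,  0.00000000e+00,  0.00000000e+00,
         1.00000000e+00]])}
1.2
```

```bash
python3 - <<'E'
import cv2
a=cv2.imread("pics/top0.png");cv2.imwrite("pics/top0c.png",cv2.resize(a[120:330,130:410],(800,600),interpolation=cv2.INTER_CUBIC))
a=cv2.imread("pics/scene0.png");cv2.imwrite("pics/scene0c.png",cv2.resize(a[150:360,150:430],(800,600),interpolation=cv2.INTER_CUBIC))
E
```

```text
(no output)
```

View pics/top0c.png

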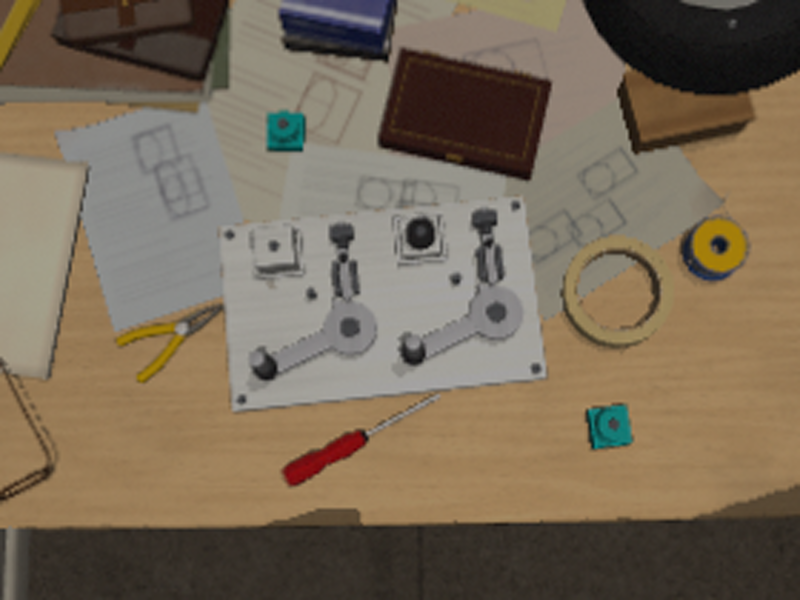

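View pics/scene0c.png

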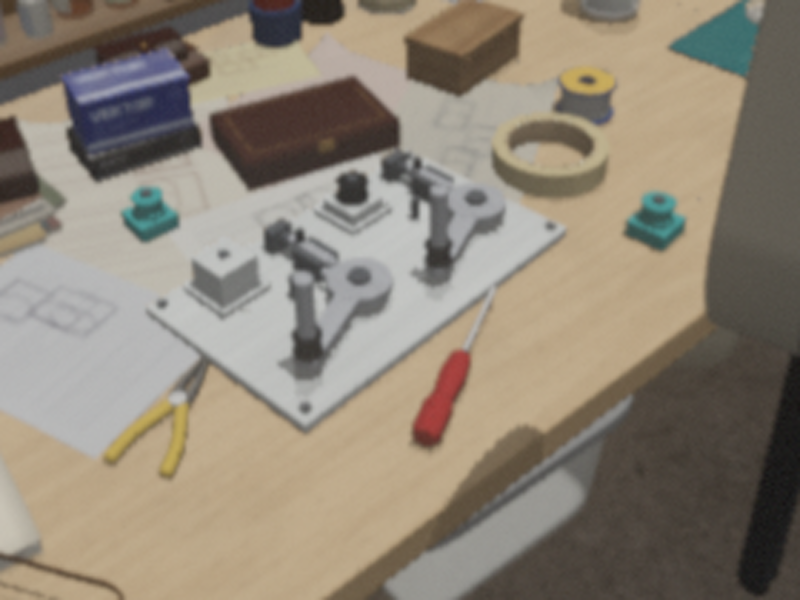

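View pics/top0.png

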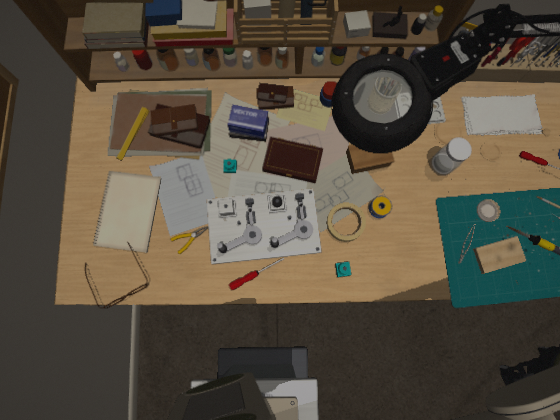

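The idler with its black roller sits in the right seat, at top pixel (277,202). The candidates that could be mistaken for it are the turquoise look-alikes at (230,166) and (344,269), and the plain blank in the left seat at (226,207). So I work on the right arm, whose post is at top (274,239). Next I fit the fixture pose.

```bash
cat > h.py <<'E'
import numpy as np,cv2
from bench import r
def proj(n,P):
    c=r.camera_model(n);T=np.linalg.inv(c["cam_to_world"])
    return cv2.projectPoints(np.array(P,float).reshape(-1,1,3),cv2.Rodrigues(T[:3,:3])[0],T[:3,3],c["intrinsics"],np.array(c["distortion"]))[0][:,0]
def fx(p,P):
    P=np.array(P,float);c,s=np.cos(p[2]),np.sin(p[2])
    return np.c_[p[0]+c*P[:,0]-s*P[:,1],p[1]+s*P[:,0]+c*P[:,1],P[:,2]]
E
python3 - <<'E'
from h import *
from scipy.optimize import least_squares
v=0
def post(h): return [h[0]+85*np.sin(v-.35),h[1]+85*np.cos(v-.35),74]
L=dict(pl=post((-20,30)),pr=post((-20,-105)),hl=[-20,30,74],hr=[-20,-105,74],sl=[60,92,10],sr=[60,-43,10],c0=[88,146,10],c1=[88,-146,10],c2=[-88,-146,10],c3=[-88,146,10],o=[0,0,0])
cr=lambda x,y:(x/2.857+130,y/2.857+120)
top=dict(pl=(219.6,249.1),pr=(274.8,238.8),hr=(304.2,226),sl=(228.3,208.3),sr=(272.9,200.7),hl=(254.7,230),o=(262.7,225.9),c0=cr(220,228),c1=cr(525,197),c2=cr(547,378),c3=cr(234,410))
sc=dict(pl=(257.8,254.2),pr=(299.9,220.8),hl=(271.5,230.3),hr=(320.6,203.2),sl=(227.8,256.1),sr=(276.8,225.3),c2=(565/2.857+150,231/2.857+150),c3=(305/2.857+150,430/2.857+150),c0=(148/2.857+150,308/2.857+150))
def res(p,full=False):
    o=[]
    for n,d in(("top",top),("scene",sc)):
        e=proj(n,fx(p,[L[k] for k in d]))-np.array(list(d.values()))
        if full:
            for k,x in zip(d,e):print(n,k,x.round(1))
        o.append(e.ravel())
    return np.concatenate(o)
s=least_squares(res,[450,0,0.1],loss="soft_l1",x_scale=[10,10,.1]);p=s.x
print(p);res(p,True)
np.save("p.npy",p)
h=np.array([-20,-105])
for v in(0,.3,.56,.8,.92):print(v,fx(p,[post(h)]).round(1))
print(fx(p,[L['hr'],[60,-43,46]]).round(1))
E
```

```text
[ 5.42130684e+02 -2.74455606e+01  9.38318271e-02]
top pl [ 0.7 -3.5]
top pr [-0.7  1. ]
top hr [ 0.3 -1. ]
top sl [-1.7 -0.2]
top sr [3.7 2.1]
top hl [-3.7  0.8]
top o [0.4 1. ]
top c0 [-1.1  0.3]
top c1 [-0.6 -0.1]
top c2 [0.1 0.8]
top c3 [-1.1  1.6]
scene pl [-2.7 -0. ]
scene pr [2.2 2.2]
scene hl [ 2.2 -1.2]
scene hr [-5.  -0.8]
scene sl [ 0.6 -5.5]
scene sr [-4.6 -1.9]
scene c2 [ 1.2 -1.8]
scene c3 [ 0.5 -1.7]
scene c0 [-1.5 -0.7]
0 [[495.6 -57.1  74. ]]
0.3 [[519.9 -49.7  74. ]]
0.56 [[541.9 -49.4  74. ]]
0.8 [[561.7 -54.2  74. ]]
0.92 [[571.  -58.3  74. ]]
[[ 532.1 -133.9   74. ]
 [ 605.9  -64.6   46. ]]
```

```bash
cat >> h.py <<'E'
from scipy.spatial.transform import Rotation as Ro
def inc(p0,psi0,p1,psi1):
    "from commanded pose (tool down, yaw psi deg) to target, tool axes m / rad"
    R=Ro.from_euler("xyz",[-90,0,psi0],degrees=True)
    R1=Ro.from_euler("xyz",[-90,0,psi1],degrees=True)
    return np.r_[R.inv().apply(np.array(p1)-p0)/1000,(R.inv()*R1).as_rotvec()]
E
python3 - <<'E'
from h import *
print(inc([208.462,-562.627,303.892],-159.672,[480,-60,270],-65).round(4))
E
```

```text
[-0.4292  0.0339 -0.377   0.     -1.6523  0.    ]
```

>>> {"api": "arm_command", "payload": {
  "increments": [
    [-0.0429, 0.0034, -0.0377, 0, -0.1652, 0],
    [-0.0858, 0.0068, -0.0754, 0, -0.3305, 0],
    [-0.1288, 0.0102, -0.1131, 0, -0.4957, 0],
    [-0.1717, 0.0136, -0.1508, 0, -0.6609, 0],
    [-0.2146, 0.017, -0.1885, 0, -0.8262, 0],
    [-0.2575, 0.0203, -0.2262, 0, -0.9914, 0],
    [-0.3004, 0.0237, -0.2639, 0, -1.1566, 0],
    [-0.3434, 0.0271, -0.3016, 0, -1.3218, 0],
    [-0.3863, 0.0305, -0.3393, 0, -1.4871, 0],
    [-0.4292, 0.0339, -0.377, 0, -1.6523, 0]
  ],
  "jaw": -1,
  "force": 30
}}

```text
time: 2.45
tool_pos: [480.7, -58.2, 270.3]
tcp_rot: [-90.0, -0.0, -64.7]
ft_force: [0.7, -0.4, 0.5]
finger_gap: 85.4
```

```bash
python3 - <<'E'
from h import *
for i in range(3): im=r.snapshot("wrist")
s=r.sense();print(s["time"],s["tool_pos"],s["tcp_rot"],s["qd"].round(2))
cv2.imwrite("pics/w1.png",im[:,:,::-1])
for t in("post_right","hinge_right","idler_center","post_left"):
    print(t,[(round(d["conf"],2),[round(float(x),1) for x in d["position"]]) for d in r.spot_point("wrist",t)[:3]])
p=np.load("p.npy")
print(proj("wrist",fx(p,[[-20+85*np.sin(-.35),-105+85*np.cos(-.35),z] for z in(74,94,45)]+[[-20,-105,74],[60,-43,28]])).round(1))
print(r.camera_model("wrist")["cam_to_world"].round(2))
E
```

```text
2.6 [480.55203848 -57.50197973 269.77994525] [-9.00083637e+01  3.03358093e-02 -6.47024427e+01] [-3.82 -0.98  0.74 -1.19  0.41  0.74]
post_right [(0.55, [285.7, 211.3])]
hinge_right [(0.61, [282.2, 288.5])]
idler_center [(0.96, [365.5, 242.8]), (0.85, [505.5, 182.2]), (0.67, [414.9, 129.3])]
post_left [(0.83, [343.0, 66.1]), (0.36, [360.9, 235.2])]
[[294.1 205.8]
 [295.3 212.6]
 [292.5 197.5]
 [293.3 284.9]
 [375.5 238.5]]
[[ 9.1000e-01  4.0000e-01  1.3000e-01  4.4592e+02]
 [ 4.2000e-01 -8.6000e-01 -2.8000e-01  1.0650e+01]
 [-0.0000e+00  3.1000e-01 -9.5000e-01  3.4043e+02]
 [ 0.0000e+00  0.0000e+00  0.0000e+00  1.0000e+00]]
```

View pics/w1.png

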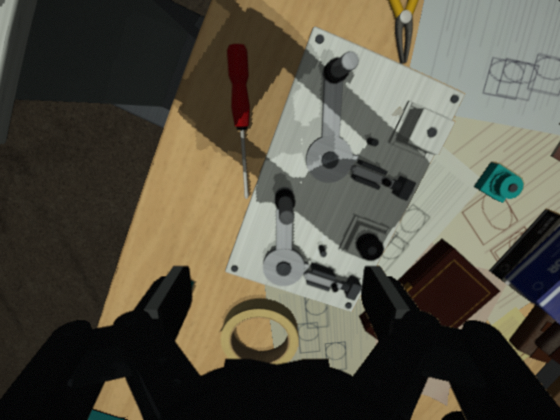

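The wrist view shows the right post at about (286,211), the idler with its black roller at (368,244), and the blank at (428,130). The arm was still settling when it was taken, so I retake the picture at rest and refit.

```bash
python3 - <<'E'
from h import *
for i in range(2): r.snapshot("wrist")
c=r.camera_model("wrist");im=r.snapshot("wrist")
s=r.sense();print(s["time"],s["tool_pos"],s["tcp_rot"],s["qd"].round(2))
cv2.imwrite("pics/w2.png",im[:,:,::-1])
for t in("post_right","hinge_right","idler_center","seat_right","hinge_left","post_left","fixture"):
    print(t,[(round(d["conf"],2),[round(float(x),1) for x in d["position"]]) for d in r.spot_point("wrist",t)[:2]])
p=np.load("p.npy")
P=[[-20+85*np.sin(-.35),-105+85*np.cos(-.35),z] for z in(74,94,45)]+[[-20,-105,74],[60,-43,28],[88,146,10],[88,-146,10],[-88,-146,10],[-88,146,10]]
q=proj("wrist",fx(p,P)).round(1);print(q)
b=im[:,:,::-1].copy()
for u,v in q: cv2.circle(b,(int(u),int(v)),1,(0,0,255),-1)
cv2.imwrite("pics/w2c.png",cv2.resize(b[10:325,200:500],None,fx=1.9,fy=1.9,interpolation=cv2.INTER_CUBIC))
E
```

```text
2.95 [479.69515109 -61.16363512 270.16800618] [-8.99880573e+01 -1.71373479e-02 -6.51455967e+01] [ 0.21  0.04  0.04  0.03 -0.07 -0.03]
post_right [(0.83, [291.7, 206.2])]
hinge_right [(0.77, [288.8, 284.4]), (0.69, [406.6, 1.4])]
idler_center [(0.95, [509.4, 176.1]), (0.63, [373.6, 235.2])]
seat_right [(0.8, [367.5, 228.7])]
hinge_left [(0.86, [344.4, 159.6])]
post_left [(0.96, [346.2, 57.3])]
fixture [(0.73, [332.3, 180.9])]
[[293.3 206.6]
 [294.6 213.4]
 [291.8 198.2]
 [292.5 285.6]
 [374.8 239.2]
 [467.8  84.8]
 [355.6 307.9]
 [227.3 268.5]
 [313.7  18.3]]
```

View pics/w2c.png

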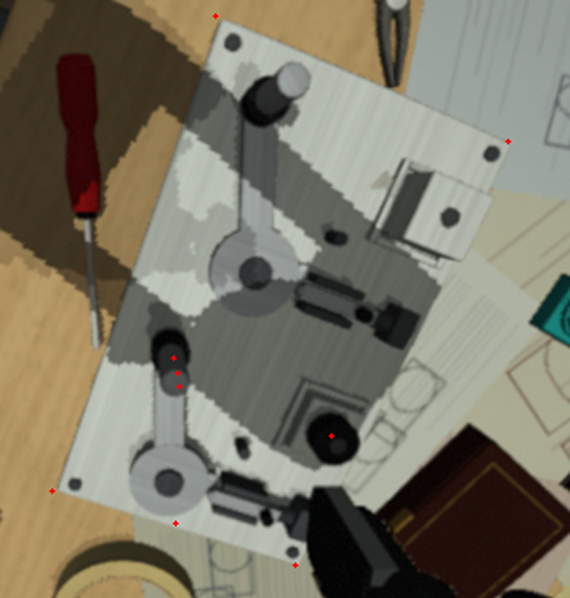

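```bash
python3 - <<'E'
from h import *
from scipy.optimize import least_squares
po=lambda h,z,v=0:[h[0]+85*np.sin(v-.35),h[1]+85*np.cos(v-.35),z]
cr=lambda x,y:(x/1.9+200,y/1.9+10)
W=[([88,146,10],cr(508,142)),([-88,146,10],cr(222,18)),([-88,-146,10],cr(61,491)),([88,-146,10],cr(301,563)),
(po((-20,-105),94),cr(174,380)),(po((-20,30),94),cr(293,79)),(po((-20,-105),74),(291.7,206.2)),(po((-20,30),74),(346.2,57.3))]
tc=lambda x,y:(x/2.857+130,y/2.857+120)
T=[([88,146,10],tc(220,228)),([88,-146,10],tc(525,197)),([-88,-146,10],tc(547,378)),([-88,146,10],tc(234,410)),(po((-20,-105),74),(274.8,238.8)),(po((-20,30),74),(219.6,249.1))]
def res(p):
    return np.concatenate([ (proj("wrist",fx(p,[a for a,_ in W]))-[b for _,b in W]).ravel(), .7*(proj("top",fx(p,[a for a,_ in T]))-[b for _,b in T]).ravel()])
s=least_squares(res,np.load("p.npy"),loss="soft_l1",x_scale=[10,10,.1]);p=s.x
print(p,res(p).reshape(-1,2).round(1).tolist());np.save("p2.npy",p)
for v in np.arange(0,.93,.1):
    print(round(v,2),fx(p,[po((-20,-105),74,v)]).round(1),"psi",round(-90+np.degrees(p[2]+.35-v),1))
E
```

```text
[ 5.40834849e+02 -2.69920445e+01  1.02753142e-01] [[-1.0, -2.2], [-5.7, -1.9], [-4.8, 0.2], [-2.3, 0.8], [2.0, 2.9], [0.5, 1.0], [0.7, -0.1], [2.4, -0.0], [-1.1, 0.9], [-0.8, -0.1], [0.1, 0.5], [-0.6, 1.8], [-0.5, 1.0], [0.5, -1.8]]
0.0 [[494.5 -57.1  74. ]] psi -64.1
0.1 [[502.3 -53.7  74. ]] psi -69.8
0.2 [[510.5 -51.2  74. ]] psi -75.5
0.3 [[518.8 -49.5  74. ]] psi -81.2
0.4 [[527.2 -48.6  74. ]] psi -87.0
0.5 [[535.7 -48.6  74. ]] psi -92.7
0.6 [[544.2 -49.4  74. ]] psi -98.4
0.7 [[552.5 -51.1  74. ]] psi -104.2
0.8 [[560.6 -53.6  74. ]] psi -109.9
0.9 [[568.5 -56.9  74. ]] psi -115.6
```

```bash
python3 - <<'E'
from h import *
print(inc([480,-60,270],-65,[494.5,-57,130],-65).round(4))
E
```

```text
[0.0034 0.14   0.0144 0.     0.     0.    ]
```

>>> {"api": "arm_command", "payload": {
  "increments": [
    [0.0017, 0.02, 0.0072, 0, 0, 0],
    [0.0034, 0.04, 0.0144, 0, 0, 0],
    [0.0034, 0.055, 0.0144, 0, 0, 0],
    [0.0034, 0.075, 0.0144, 0, 0, 0],
    [0.0034, 0.095, 0.0144, 0, 0, 0],
    [0.0034, 0.11, 0.0144, 0, 0, 0],
    [0.0034, 0.125, 0.0144, 0, 0, 0],
    [0.0034, 0.135, 0.0144, 0, 0, 0],
    [0.0034, 0.14, 0.0144, 0, 0, 0],
    [0.0034, 0.14, 0.0144, 0, 0, 0]
  ],
  "jaw": -1
}}

```text
time: 4.55
tool_pos: [494.4, -57.0, 129.9]
tcp_rot: [-90.0, 0.0, -65.0]
ft_force: [-0.4, -0.0, -0.1]
finger_gap: 85.5
```

```bash
python3 - <<'E'
from h import *
im=r.snapshot("wrist")
im2=r.snapshot("scene")
s=r.sense();print(s["time"],s["tool_pos"],s["tcp_rot"],s["ft_force"])
cv2.imwrite("pics/w3.png",np.hstack([im[:,:,::-1]]))
cv2.imwrite("pics/s3.png",cv2.resize(im2[100:310,150:430,::-1],(800,600)))
E
```

```text
4.65 [494.8226892  -57.08368027 130.50769207] [-8.99616236e+01 -2.80792189e-02 -6.50018508e+01] [ 0.01346557 -0.2507065  -0.08673416]
```

View pics/w3.png

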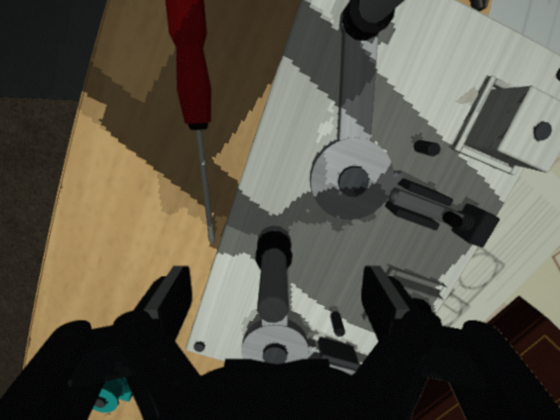

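View pics/s3.png

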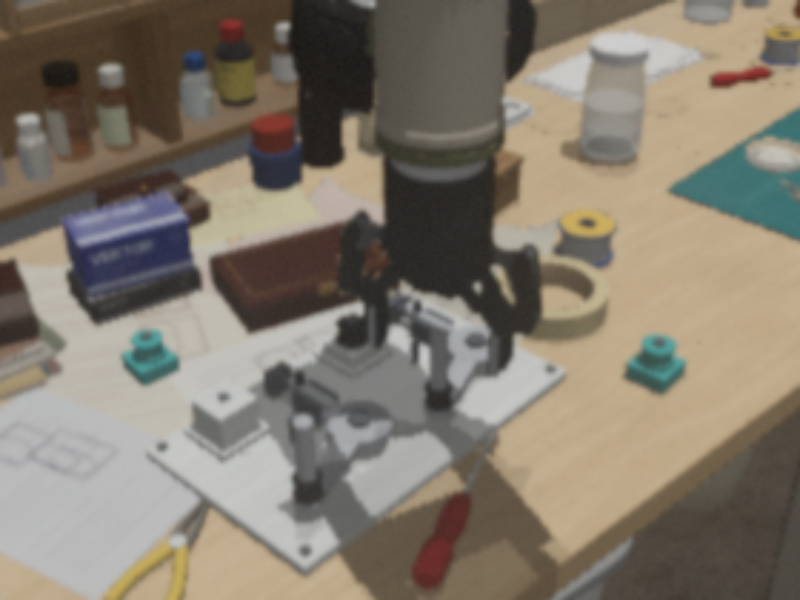

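```bash
python3 - <<'E'
from h import *
print(proj("wrist",[[494.5,-57,94],[494.5,-57,74],[494.5,-57,45]]+[[494.5+10*np.cos(np.radians(115)),-57+10*np.sin(np.radians(115)),94]]).round(1))
E
```

```text
[[276.7 309.1]
 [276.7 283.7]
 [276.6 256.7]
 [276.7 288.9]]
```

The post stands between the pads, with its top at about (272,307) against (277,309) expected, so it is within about 2 mm. Closing now.

>>> {"api": "arm_command", "payload": {
  "increments": [
    [0, 0, -0.002, 0, 0, 0],
    [0, 0, -0.002, 0, 0, 0],
    [0, 0, -0.002, 0, 0, 0],
    [0, 0, -0.002, 0, 0, 0],
    [0, 0, -0.002, 0, 0, 0],
    [0, 0, -0.002, 0, 0, 0],
    [0, 0, -0.002, 0, 0, 0],
    [0, 0, -0.002, 0, 0, 0],
    [0, 0, -0.002, 0, 0, 0],
    [0, 0, -0.002, 0, 0, 0]
  ],
  "jaw": 1,
  "force": 40
}}

```text
time: 5.9
tool_pos: [492.8, -57.8, 130.1]
tcp_rot: [-90.0, -0.0, -65.0]
ft_force: [1.0, 1.8, 2.3]
finger_gap: 12.9
```

```bash
python3 - <<'E'
from h import *
im=r.snapshot("wrist")
s=r.sense();print(s["time"],s["tool_pos"],s["tcp_rot"],s["ft_force"],s["finger_gap"])
cv2.imwrite("pics/w4.png",im[:,:,::-1])
# arc rows: rotate rigidly about hinge from v0=0
p=np.load("p2.npy")
R0=np.array([494.5,-57.,130])+Ro.from_euler("xyz",[-90,0,-65],degrees=True).apply([0,0,-2])
h=fx(p,[[-20,-105,74]])[0]
print(R0, np.hypot(*(R0-h)[:2]))
for v in np.arange(.08,.9,.08):
    d=Ro.from_euler("z",-v).apply(R0-[h[0],h[1],0])if 0 else None
    q=R0.copy();q[:2]=h[:2]+Ro.from_euler("z",-v).apply(R0-h)[:2]
    print(round(v,2),inc(R0,-65,q,-65-np.degrees(v)).round(4).tolist())
E
```

```text
5.95 [492.78665862 -57.79114611 130.13405171] [-8.99781581e+01 -4.09967937e-03 -6.50005113e+01] [1.30814848 2.27470186 3.36806971] 12.765846849897386
[492.68738443 -57.84523652 130.        ] 85.11686139316924
0.08 [0.0, 0.0, 0.0068, 0.0, 0.08, -0.0]
0.16 [0.0005, 0.0, 0.0136, -0.0, 0.16, -0.0]
0.24 [0.0016, 0.0, 0.0203, 0.0, 0.24, 0.0]
0.32 [0.0032, 0.0, 0.0269, 0.0, 0.32, -0.0]
0.4 [0.0054, 0.0, 0.0334, -0.0, 0.4, -0.0]
0.48 [0.008, 0.0, 0.0397, -0.0, 0.48, -0.0]
0.56 [0.0112, 0.0, 0.0457, -0.0, 0.56, 0.0]
0.64 [0.0148, 0.0, 0.0515, 0.0, 0.64, -0.0]
0.72 [0.0189, 0.0, 0.0569, 0.0, 0.72, -0.0]
0.8 [0.0234, 0.0, 0.062, 0.0, 0.8, -0.0]
0.88 [0.0282, 0.0, 0.0668, 0.0, 0.88, -0.0]
```

View pics/w4.png

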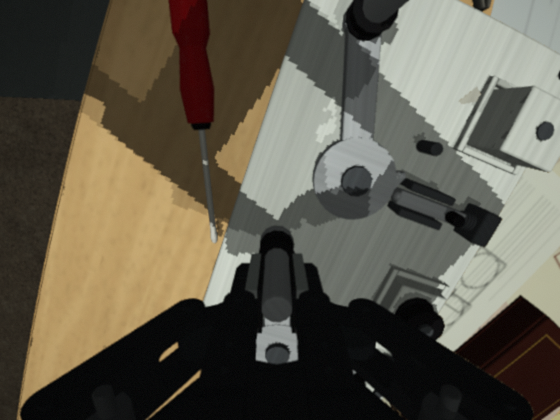

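Post gripped, with the gap at 12.9 mm. I push along the arc to about 0.4 first and check the force.

>>> {"api": "arm_command", "payload": {
  "increments": [
    [0, 0, 0.0034, 0, 0.04, 0],
    [0, 0, 0.0068, 0, 0.08, 0],
    [0.0002, 0, 0.0102, 0, 0.12, 0],
    [0.0005, 0, 0.0136, 0, 0.16, 0],
    [0.001, 0, 0.017, 0, 0.2, 0],
    [0.0016, 0, 0.0203, 0, 0.24, 0],
    [0.0024, 0, 0.0236, 0, 0.28, 0],
    [0.0032, 0, 0.0269, 0, 0.32, 0],
    [0.0043, 0, 0.0302, 0, 0.36, 0],
    [0.0054, 0, 0.0334, 0, 0.4, 0]
  ]
}}

```text
time: 7.2
tool_pos: [524.1, -49.5, 129.9]
tcp_rot: [-90.2, -0.1, -88.0]
ft_force: [-7.5, -4.2, 8.5]
finger_gap: 12.9
```

```bash
python3 - <<'E'
from h import *
s=r.sense();print(s["time"],s["tool_pos"],s["tcp_rot"],s["ft_force"],s["wrist_torque"],s["finger_gap"])
p=np.load("p2.npy");h=fx(p,[[-20,-105,74]])[0]
R=Ro.from_euler("xyz",[-90,0,-65],degrees=True)
R0=np.array([492.687,-57.845,130]);psi=-65-np.degrees(.4)
C=R0+R.apply([5.4,0,33.4])
for dv in (.08,.16,.24,.32,.4):
    q=R0.copy();q[:2]=h[:2]+Ro.from_euler("z",-.4-dv).apply(R0-h)[:2]
    print(dv,inc(C,psi,q,psi-np.degrees(dv)).round(4).tolist())
E
```

```text
7.2 [524.10560748 -49.4597518  129.92121046] [-9.01846791e+01 -7.93706414e-02 -8.79863462e+01] [-7.52971569 -4.20662783  8.49995431] [-0.56294643  1.11707428  0.243821  ] 12.94314826724504
0.08 [-0.0, 0.0, 0.0068, 0.0, 0.08, 0.0]
0.16 [0.0005, 0.0, 0.0136, -0.0, 0.16, 0.0]
0.24 [0.0016, 0.0, 0.0203, 0.0, 0.24, 0.0]
0.32 [0.0032, 0.0, 0.0269, 0.0, 0.32, 0.0]
0.4 [0.0054, 0.0, 0.0334, 0.0, 0.4, 0.0]
```

>>> {"api": "arm_command", "payload": {
  "increments": [
    [0, 0, 0.0034, 0, 0.04, 0],
    [0, 0, 0.0068, 0, 0.08, 0],
    [0.0002, 0, 0.0102, 0, 0.12, 0],
    [0.0005, 0, 0.0136, 0, 0.16, 0],
    [0.001, 0, 0.017, 0, 0.2, 0],
    [0.0016, 0, 0.0203, 0, 0.24, 0],
    [0.0024, 0, 0.0236, 0, 0.28, 0],
    [0.0032, 0, 0.0269, 0, 0.32, 0],
    [0.0043, 0, 0.0302, 0, 0.36, 0],
    [0.0054, 0, 0.0334, 0, 0.4, 0]
  ]
}}

```text
time: 8.45
tool_pos: [557.3, -54.0, 129.8]
tcp_rot: [-90.2, -0.2, -110.9]
ft_force: [-10.0, -4.6, 10.7]
finger_gap: 12.7
```

>>> {"api": "arm_command", "payload": {
  "increments": [
    [0, 0, 0, 0, 0, 0],
    [0, 0, 0, 0, 0, 0],
    [0, 0, 0, 0, 0, 0],
    [0, 0, 0, 0, 0, 0],
    [0, 0, 0, 0, 0, 0],
    [0, 0, 0, 0, 0, 0],
    [0, 0, 0, 0, 0, 0],
    [0, 0, 0, 0, 0, 0],
    [0, 0, 0, 0, 0, 0],
    [0, 0, 0, 0, 0, 0]
  ]
}}

```text
time: 9.7
tool_pos: [557.2, -54.0, 129.9]
tcp_rot: [-90.2, -0.2, -110.8]
ft_force: [-9.8, -4.2, 10.0]
finger_gap: 12.8
```

```bash
python3 - <<'E'
from h import *
im=r.snapshot("wrist")
im2=r.snapshot("scene");im3=r.snapshot("top")
s=r.sense();print(s["time"],s["tool_pos"],s["tcp_rot"],s["ft_force"],s["finger_gap"],s["qd"].round(2))
p=np.load("p2.npy");h=fx(p,[[-20,-105,74]])[0]
d=s["tool_pos"]-h; print("v from arc", np.arctan2(d[0],d[1])+p[2]+.35, np.hypot(d[0],d[1]))
cv2.imwrite("pics/w5.png",im[:,:,::-1])
cv2.imwrite("pics/s5.png",cv2.resize(im2[100:310,150:430,::-1],(800,600)))
cv2.imwrite("pics/t5.png",cv2.resize(im3[120:330,130:410,::-1],(800,600)))
E
```

```text
9.85 [557.22303255 -53.9456149  129.84788382] [ -90.17801297   -0.18028983 -110.8327585 ] [-10.19178831  -4.77264737   9.37483367] 12.621565719479635 [-0.01  0.08  0.   -0.1   0.08 -0.09]
v from arc 0.7631229659713082 83.5353199105448
```

View pics/w5.png

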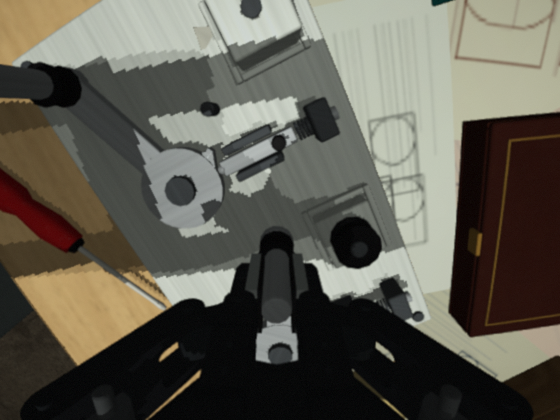

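View pics/s5.png

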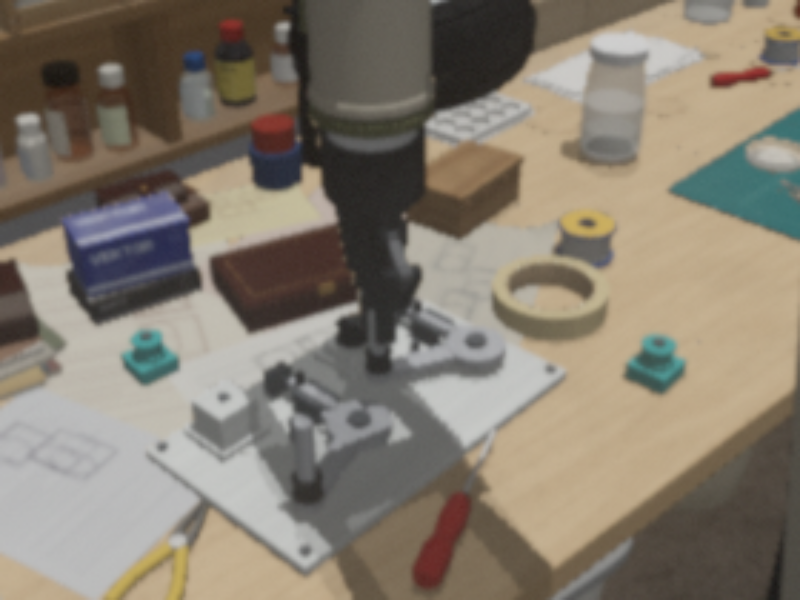

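```bash
python3 - <<'E'
from h import *
r.hand_in();s=r.sense();print(s["time"],s["tool_pos"],s["ft_force"],s["finger_gap"])
E
```

```text
the job is handed in; nothing more can be done
the job is handed in; nothing more can be done
```

View pics/t5.png

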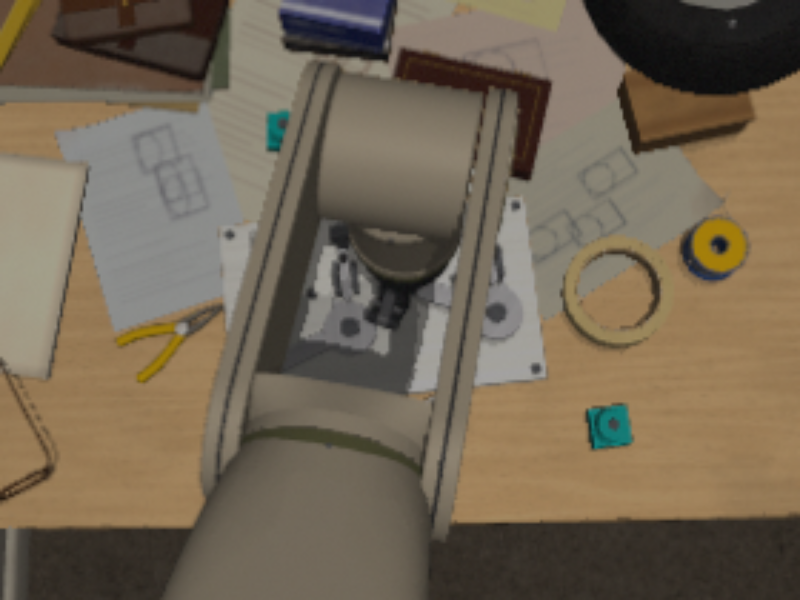

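The idler block was in the right seat, so I gripped the right arm's post and swung it along its arc past the click. I handed in at about 9.9 s with the gripper still closed on it.

**Arm position:** by my pose fit it stood at about 0.76–0.78 rad, between the 0.68 clear point and the 0.92 end stop. I commanded 0.80, and the measured TCP radius came out about 1.5 mm shorter than expected, within my pose error.

**Hold:** the arm was still. The gripper opening was 12.6 mm on the 14 mm post, and the wrist force was about 15 N (about 11 N of it horizontal).

**Surroundings:** in the last pictures the left arm was at rest, and both blocks were in their seats. The screwdriver, pliers, tape and reel looked unmoved.

**Not checked:** I did not read the pawl drop in a picture. I infer it from the arm angle and from the push force, which showed no added pawl load. The force reading attempted after hand-in was refused, so the figures above are from just before it.

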